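# Make up the breakfast caddy

## Task

Make up the breakfast caddy for the table: put the honey jar, the wooden pepper mill, the salt shaker and the tea light into the wooden caddy block, each upright and right down on the bottom of the well that was bored for its width. The slim spice jar and the tall cream-coloured mill are the cook's own and do not belong in it: leave them standing where they are.

Things in the scene. Friction and masses are not known exactly. Their poses are not given: they have to be found in the camera images.
- caddy_block: Breakfast caddy: square wooden block 172 x 172 mm, fixed, any yaw, deck 40 mm above the worktop, wire handles 25 mm out from its +x and -x sides below the deck. Four round wells centred 41 mm from the middle in x and y, sized as told under each thing; three are 20 mm deep with 3 mm chamfers, the fourth is a steel cup 6 mm deep. Origin: centre of underside, z up, x and y along its sides.
- honey_jar: Honey jar: stout closed glass jar with a flat grey metal lid, 65 mm across, 88 mm tall, about 0.27 kg; grasp it round the body from above, 40 to 70 mm above its underside. Its well is the widest, 77 mm, at caddy (x, y) = (+41, +41) mm, floor 20 mm above the worktop. Origin: centre of its underside, z up.
- pepper_mill: Wooden pepper mill: short brown turned mill with a small metal knob, 125 mm tall, 58 mm across, to the fingers nearly as wide up to 90 mm; about 0.18 kg, head fixed. Grasp it from above, 65 to 90 mm above its underside, so that the knob clears the gripper's body. Its well: 69 mm across, at caddy (+41, -41) mm, floor 20 mm above the worktop. Origin: centre of its underside, z up.
- salt_shaker: Salt shaker: small closed glass shaker with a domed grey perforated top, 44 mm across (34 mm at the top), 90 mm tall, about 0.1 kg; straight-sided up to 65 mm above its underside. Its well: 56 mm across, at caddy (-41, -41) mm, floor 20 mm above the worktop. Origin: centre of its underside, z up.
- tea_light: Tea light: flat round candle in a metal cup, 38 mm across, 15 mm tall, about 15 g. Grasp its upper half with the fingertips, to stay clear of the deck at set-down. Its well is the steel cup, 50 mm across inside, only 6 mm deep, at caddy (-41, +41) mm, floor 34 mm above the worktop; its rim stands 1 mm above the deck. Origin: centre of its underside, z up.
- spice_jar: Slim spice jar, a look-alike of the salt shaker that stays where it is: straight glass jar with a wide flat black cap, 45 mm across, 105 mm tall, loose. Origin: centre of its underside, z up.
- tall_mill: Tall cream mill, a look-alike of the pepper mill that stays where it is: slender waisted mill of cream colour, 54 mm across, 156 mm tall, loose; carry things over it or round it. (Wall cupboards hang 0.57 m above the worktop from 0.61 m ahead of the base on: keep the wrist low or drawn back there.) Origin: centre of its underside, z up.
Not all that is in view belongs to the job. What is shaped like the salt_shaker but green or turquoise is not meant.

How it is judged:
By the outcome, as a careful person would: the job done as asked, in the order asked, and still so for the second after the job is handed in, with the robot touching nothing.
It also fails if it takes over 109 s, if anything falls off the work surface, if the arm or the gripper's body presses on something with over 40 N, if the wrist force passes 120 N, or if a joint passes its speed limit or range.

## Robot

A 6-joint arm with a two-finger parallel gripper is mounted at the origin on a cart in front of the work surface, level with it; the furniture and walls round the work are solid. World frame = base frame: x ahead of the robot, y to its left, z up, the work surface at z = 0. Lengths are in mm, angles in rad, forces in N, time in s.
With the tool pointing down it reaches from about 350 to 875 mm from the base axis. Payload 4.2 kg.
Tool frame: the origin (TCP) lies midway between the tips of the shut fingers; the grasp point (between the pads) lies 19 mm behind it (arm.hold_point_z is the distance from the TCP to the grasp point, in mm); z points along the fingers, y is the line along which they close (so a half turn about z gives the same grasp; the last joint's range is limited). The gripper opens to 85 mm and grips with 20 to 120 N. Pads are 22 mm wide; open, the fingers measure 114 mm over their backs; the gripper's body (76 mm by 85 mm) begins 54 mm behind the grasp point. The pads swing forward as they close: fully open they stand 13 mm farther back than shut.
Start: joints at [-1.028, 0.385, 0.008, 0, -1.194, -0.259], TCP at [175.02, -599.973, 231.312] pointing down, gripper open.
Joint ranges: [-3.14, 3.14], [-1.21, 2.06], [-1.07, 1.41], [-3.16, 2.05], [-2.99, -0.16], [-3.1, 3.1]. Speed limits (rad/s): [2.79, 2.79, 3.14, 3.14, 3.14, 3.14].

## Interface

Orientations are given as a unit quaternion [x, y, z, w].
In Python, from bench import arm, vision gives the robot as it stands. The module is installed in compiled form; this text tells all that it offers.
- The arm moves only by the tool servo_tool, never from a script. Its argument "plan" is a list of rows, each a list of 7 numbers: the shift along the world's x, y, z each as a share of 300 mm, from -1 to 1, then the turn, a rotation vector about the world's x, y, z each as a share of 2 rad, from -1 to 1, then the opening, from 0 (shut) to 1 (fully open). A call has 1 to 20 rows; each row shifts and turns the commanded pose from where the row before left it; what a row does not reach is not made up. A row lasts 1/8 s, in which the tool goes at most 62.5 mm and 10.7 degrees, less where a joint would pass 70% of its speed; a pose out of reach is approached as far as the arm can. A call with a number of a shift or a turn outside -1 to 1 is refused whole. A call with a gripper value outside its range is refused whole. The fingers move at their own pace and stop on an object; the grip force is fixed at half the most. Time passes only in rows, so rows that do not move let the fingers close. It gives the time, the measured TCP pose, the force, the opening and the grip force at its end, in the units of the state.
- arm.read_state(): the state, without advancing time (a new reading comes with each control period).
- vision.get_image(name): name is "side" or "top"; returns a dict with "image" (480x640x3 uint8, red, green, blue), "z_map" (480x640 float32, mm along the optical axis (not along the pixel's ray), 0 where there is no reading), "K" (3x3 intrinsics, pixels), "world_to_cam" (4x4, takes a point from world to camera coordinates). Camera axes: x right, y down, z forward; pixel columns grow to the right and rows downward; lengths in mm; the calibration is good to about 2 mm. A picture is of the moment at which its call begins.
- arm.job_done(): hands the job in; it is judged then, once.
The state is a dict: "clock": time; "joints": joint angles; "joint_vel": joint speeds; "joint_efforts": joint torques, N m; "position": TCP position; "ee_rot": TCP orientation; "contact_force": force on the tool from outside, world axes, zero at the start; "wrist_torque": the same for the moment, N m; "gripper_width": finger opening in mm; "grasp_force": force on a finger pad.
Only numpy, scipy, OpenCV 4.12 (cv2) and the standard library are available. Lean on these libraries where they do the work, as an engineer would, in place of code of your own. Each camera call takes 0.05 s, during which the arm holds its last target. There are 200 camera calls.

## Working session

There is one attempt and no reset: what is moved stays moved. The work goes in short steps, Python scripts to look and compute and a tool call to move; the robot and the scene stay as the last step left them, time stands still between calls to the robot, and variables do not carry over. Pictures are saved under pics/ and viewed, at most 14 in all, crops included, and the job is handed in when it is done.

Besides the shell and the picture viewer there is one more tool, called after "Call:" in YAML: its name, and indented under it one key for each argument. servo_tool: Moves the arm, as the interface text tells. Its arguments: {"type":"object","properties":{"plan":{"type":"array"}},"required":["plan"]}

```bash
mkdir -p pics; cat > h.py <<'E'
import numpy as np, cv2
from bench import arm, vision
def snap(n,tag):
    d=vision.get_image(n); cv2.imwrite(f'pics/{tag}.png',d['image'][:,:,::-1]); np.savez(f'{tag}.npz',**d); return d
def world(d):
    z=d['z_map'].astype(float); K=d['K']; v,u=np.mgrid[:480,:640]
    P=np.stack([(u-K[0,2])/K[0,0]*z,(v-K[1,2])/K[1,1]*z,z,np.ones_like(z)],-1)
    W=(P@np.linalg.inv(d['world_to_cam']).T)[...,:3]; W[z==0]=np.nan; return W
E
python3 - <<'E'
from h import *
for n in('side','top'):
    d=snap(n,n+'0'); print(n,d['K'],np.linalg.inv(d['world_to_cam']).round(3))
s=arm.read_state(); print(s)
E
```

```text
side [[570.57157303   0.         327.48102188]
 [  0.         570.57157303 243.08189608]
 [  0.           0.           1.        ]] [[-8.35000e-01 -3.02000e-01  4.61000e-01  1.48500e+01]
 [-5.51000e-01  4.61000e-01 -6.96000e-01  9.87181e+02]
 [-2.00000e-03 -8.34000e-01 -5.51000e-01  6.14543e+02]
 [ 0.00000e+00  0.00000e+00  0.00000e+00  1.00000e+00]]
top [[547.79200729   0.         322.0590684 ]
 [  0.         547.79200729 244.14952489]
 [  0.           0.           1.        ]] [[ 3.00000e-03 -9.86000e-01  1.68000e-01  3.46355e+02]
 [-1.00000e+00 -4.00000e-03 -2.00000e-03  2.63847e+02]
 [ 2.00000e-03 -1.68000e-01 -9.86000e-01  9.07723e+02]
 [ 0.00000e+00  0.00000e+00  0.00000e+00  1.00000e+00]]
{'clock': 0.1, 'joints': array([-1.02842488e+00,  3.85523935e-01,  6.82434351e-03, -4.67688383e-04,
       -1.19401153e+00, -2.58586268e-01]), 'joint_vel': array([ 0.00141446, -0.00138902,  0.00451243,  0.00324004,  0.00290569,
        0.00062025]), 'joint_efforts': array([-2.71907411e-03, -3.93318486e+01,  1.88928598e+01,  4.19807330e+00,
       -2.65385526e-03, -1.66875420e-06]), 'position': array([ 174.87786103, -599.5156687 ,  230.32360278]), 'ee_rot': array([-1.41331488e-01,  9.89961841e-01,  9.66384011e-04, -1.73091720e-04]), 'contact_force': array([-0.33141281,  0.16490514, -0.40648052]), 'wrist_torque': array([ 0.02271293, -0.02576114, -0.06867455]), 'grasp_force': 0.0, 'gripper_width': 85.12474942696348}
```

View pics/side0.png

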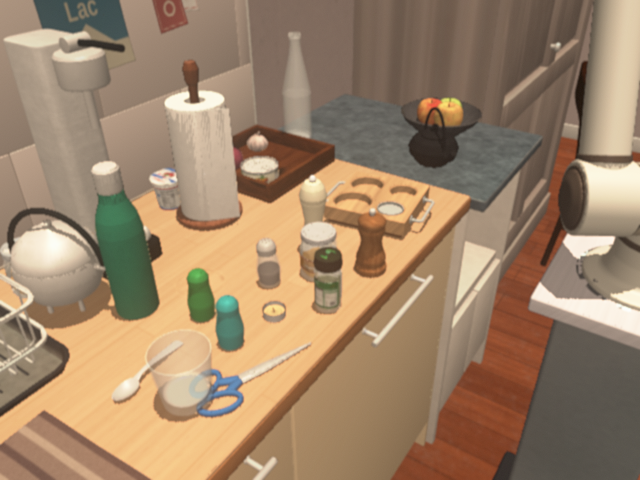

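View pics/top0.png

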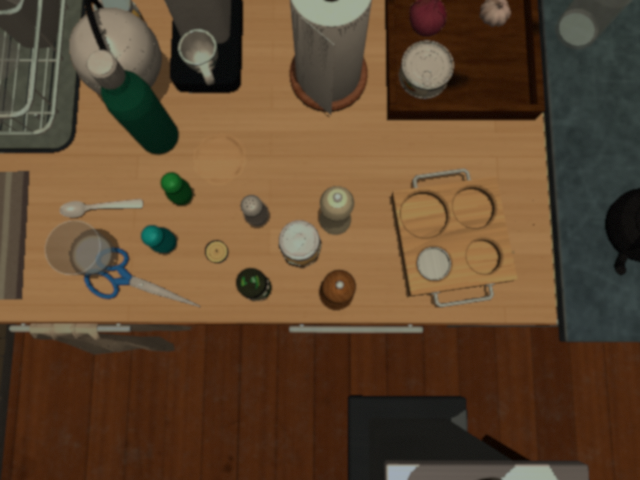

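The candidates, with their pixels in the side and top views:

| Thing | Side | Top | What it looks like |
|---|---|---|---|
| Salt shaker | (267,262) | (252,210) | grey domed top, so this fits |
| Spice jar | (328,280) | (253,284) | black cap, stays |
| Green and turquoise shakers | (200,295), (229,322) | – | decoys |
| Pepper mill | (371,240) | (338,288) | brown with a knob, so this fits |
| Cream mill | (313,200) | (337,203) | stays |
| Honey jar | (318,250) | (299,242) | – |
| Tea light | (273,311) | (216,251) | – |
| Caddy | – | (455,237) | steel cup at (433,264), on the robot's side to the left |

Next I'll confirm these in an enlarged crop and measure.

```bash
cat > meas.py <<'E'
from h import *
from scipy.optimize import least_squares
from scipy import ndimage as nd
def fit(P):
    f=lambda p:np.hypot(P[:,0]-p[0],P[:,1]-p[1])-p[2]
    r=least_squares(f,[*np.median(P[:,:2],0),25],loss='soft_l1',f_scale=2); return r.x
E
python3 - <<'E'
from meas import *
S=dict(np.load('side0.npz'));T=dict(np.load('top0.npz'))
cv2.imwrite('pics/crop.png',cv2.resize(S['image'][150:350,180:440,::-1],None,fx=3,fy=3,interpolation=cv2.INTER_CUBIC))
WS,WT=world(S),world(T)
seeds=dict(salt=(252,208),tea=(216,251),honey=(299,240),spice=(253,284),pepper=(338,288),cream=(337,203))
A=np.vstack([WS.reshape(-1,3),WT.reshape(-1,3)]);A=A[~np.isnan(A).any(1)]
tab=A[(abs(A[:,2])<8)&(A[:,0]>350)&(A[:,0]<600)&(abs(A[:,1]-350)<200)];print('table z',np.median(tab[:,2]))
for W,n in((WS,'S'),(WT,'T')):
  t=W.reshape(-1,3);t=t[(abs(t[:,2])<8)&(abs(t[:,0]-480)<100)&(abs(t[:,1]-350)<200)];print(n,np.median(t[:,2]))
for k,(u,v) in seeds.items():
    c=np.nanmedian(WT[v-3:v+4,u-3:u+4].reshape(-1,3),0)
    print(k,'top pix',c.round(1))
    for W,n in((WS,'S'),(WT,'T')):
        P=W.reshape(-1,3);P=P[np.hypot(P[:,0]-c[0],P[:,1]-c[1])<42];P=P[P[:,2]>5]
        if len(P)<20: print(n,len(P));continue
        print(' ',n,len(P),'ztop',np.percentile(P[:,2],99).round(1),end=' ')
        for lo in range(5,150,15):
            q=P[(P[:,2]>lo)&(P[:,2]<lo+15)]
            if len(q)>25: print(lo,fit(q).round(1),end=' ')
        print()
E
```

```text
table z -0.6310809808016984
S -1.018528914872718
T -0.25984153729780246
salt top pix [542.  370.1  87.7]
  S 994 ztop 88.1 5 [546.3 372.1  20.2] 20 [546.3 372.3  21. ] 35 [547.1 372.3  19.4] 50 [547.3 372.7  16.9] 65 [547.5 373.4  16.2] 80 [546.  375.6   9.8] 
  T 705 ztop 90.3 5 [548.5 370.9  20.3] 20 [548.5 371.4  21.3] 35 [548.7 371.9  19.8] 50 [548.8 372.3  17.5] 65 [548.8 372.7  16.3] 80 [548.  372.4  10.7] 
tea top pix [487.7 438.6   7.3]
  S 349 ztop 15.6 5 [482.8 439.   16.9] 
  T 411 ztop 16.7 5 [486.5 437.3  14.2] 
honey top pix [492.5 297.5  87.3]
  S 1248 ztop 88.5 5 [486.8 283.9  47.7] 20 [489.2 287.9  43.7] 35 [487.2 283.4  48.1] 50 [490.3 299.5  31.3] 65 [491.1 297.9  30. ] 80 [487.9 302.5  23.5] 
  T 1603 ztop 90.7 5 [496.7 298.8  36.3] 20 [493.9 297.7  34. ] 35 [493.2 297.6  33.3] 50 [493.4 297.6  32.5] 65 [493.2 297.6  31.2] 80 [492.2 297.2  21.8] 
spice top pix [423.6 363.6 104.9]
  S 1698 ztop 105.6 5 [424.  369.4  22. ] 20 [423.9 369.6  22.2] 35 [424.2 369.5  22.3] 50 [423.7 369.8  22. ] 65 [424.  368.5  21.7] 80 [424.6 368.1  23.1] 95 [422.  371.9  17. ] 
  T 93
[... 230 characters left out ...]
 5 [417.2 239.7  27.2] 20 [417.4 239.2  26. ] 35 [417.5 238.9  22.6] 50 [418.3 238.7  19.5] 65 [418.4 238.8  20.5] 80 [418.8 238.1  23.2] 95 [417.7 240.2  20.7] 110 [415.3 244.8   9.2] 
  T 1171 ztop 124.4 5 [420.  238.2  28.2] 20 [420.  238.1  26.2] 35 [422.3 237.1  25.3] 95 [420.8 237.3  21.2] 110 [421.5 238.   12.2] 
cream top pix [536.2 241.3 145.7]
  S 1020 ztop 153.4 65 [540.6 241.5  18.4] 80 [540.7 241.4  20.5] 95 [540.9 241.7  23.1] 110 [540.6 242.3  24.2] 125 [540.5 242.6  19.9] 140 [536.6 247.1   9.1] 
  T 1381 ztop 155.1 5 [543.2 239.9  25.4] 20 [543.2 240.   22.5] 35 [543.6 240.2  20.3] 50 [543.7 240.3  18.4] 110 [543.2 240.6  24.8] 125 [542.4 240.8  20.4] 140 [543.1 240.8  12.1]
```

View pics/crop.png

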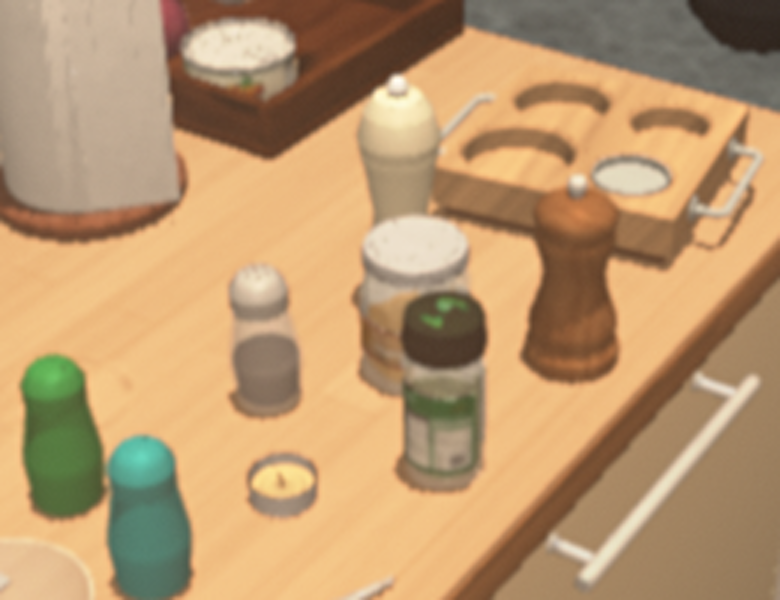

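The crop confirms the choices: salt shaker with the grey dome at crop (265,340), and the brown mill with its knob at (575,280). The black-capped jar and the cream mill stay, and the green and turquoise shakers are decoys. Now the caddy and the tea light.

```bash
cat > cad.py <<'E'
from meas import *
def plane(d,uv,h):
    K=d['K'];M=np.linalg.inv(d['world_to_cam']);uv=np.asarray(uv,float).reshape(-1,2)
    r=np.c_[(uv-K[[0,1],[2,2]])/K[[0,1],[0,1]],np.ones(len(uv))]@M[:3,:3].T
    return M[:3,3]+r*((h-M[2,3])/r[:,2])[:,None]
def caddy(d):
    W=world(d);z=W[...,2]
    box=(abs(W[...,0]-500)<130)&(abs(W[...,1]-25)<130)
    deck=box&(z>37)&(z<44)
    l,n=nd.label(deck);s=nd.sum(deck,l,range(1,n+1));deck=l==1+np.argmax(s)
    print('deck z',np.median(z[deck]))
    out=[]
    f=nd.binary_fill_holes(deck);P=W[f&deck][:,:2].astype(np.float32);print('rect',cv2.minAreaRect(P))
    l,n=nd.label(f&~deck)
    for i in range(1,n+1):
        m=l==i
        if m.sum()<100: continue
        c=max(cv2.findContours(m.astype(np.uint8),0,1)[0],key=len)
        print(m.sum(),fit(plane(d,c,40)[:,:2]).round(1),'floor',np.nanmedian(z[m]).round(1))
if __name__=='__main__':
    for n in('side0','top0'):
        d=dict(np.load(n+'.npz'));print(n);caddy(d)
        W=world(d);g=(np.hypot(W[...,0]-486,W[...,1]-438)<35)&(W[...,2]>3.5)&(W[...,2]<22)
        P=W[g];print('tea',(P.max(0)+P.min(0))/2,np.ptp(P,axis=0),np.percentile(P[:,2],[50,90]))
E
python3 cad.py
```

```text
side0
deck z 38.81797890710004
rect ((507.77215576171875, 51.52555847167969), (173.16297912597656, 179.90060424804688), 8.861968994140625)
388 [552.5  19.8  33.7] floor 22.7
273 [471.6   7.7  26.9] floor 25.2
549 [540.2 100.6  37.3] floor 20.8
208 [460.1  86.9  21.4] floor 33.1
tea [483.70604796 438.0682176   10.21615737] [40.04950708 38.83224414 13.35927702] [ 7.66672817 13.30067345]
top0
deck z 39.44814034249089
rect ((510.7093200683594, 48.61418914794922), (172.43878173828125, 173.2156982421875), 8.657550811767578)
1419 [556.6  15.4  34.3] floor 19.9
1764 [543.9  95.8  38.2] floor 19.8
991 [475.8   2.9  27.9] floor 19.9
737 [463.4  83.5  23.9] floor 33.6
tea [485.80248199 435.39254049  10.68443206] [52.23456736 42.82641194 14.25062174] [ 7.97925846 12.11004726]
```

Averaging the two views, the caddy centre is about (508.7, 50.5) with a yaw of 8.85°. The side and top deck heights of 38.8 and 39.4 mm and the object tops agree with the text. I'll start towards the honey jar, going up and round in an arc.

Call:
servo_tool:
  plan:
    - [0.06, 0.11, 0.03, 0, 0, 0.05, 1]
    - [0.06, 0.11, 0.03, 0, 0, 0.05, 1]
    - [0.06, 0.11, 0.03, 0, 0, 0.05, 1]
    - [0.06, 0.11, 0.03, 0, 0, 0.05, 1]
    - [0.06, 0.11, 0.03, 0, 0, 0.05, 1]
    - [0.06, 0.11, 0.02, 0, 0, 0.05, 1]
    - [0.06, 0.11, 0.02, 0, 0, 0.05, 1]
    - [0.06, 0.11, 0.02, 0, 0, 0.05, 1]
    - [0.06, 0.11, 0.02, 0, 0, 0.05, 1]
    - [0.06, 0.11, 0, 0, 0, 0.05, 1]
    - [0.06, 0.11, 0, 0, 0, 0.05, 1]
    - [0.06, 0.11, 0, 0, 0, 0.05, 1]
    - [0, 0, 0, 0, 0, 0, 1]

```text
clock: 1.72
position: [391.6, -202.3, 300.0]
ee_rot: [-0.677, 0.736, 0.0, -0.0]
contact_force: [-0.2, -0.2, 0.7]
gripper_width: 85.3
grasp_force: 0.0
```

```bash
cat > go.py <<'E'
from h import *
import sys
from scipy.spatial.transform import Rotation as R
def go(x,y,z,phi,near=True):
    s=arm.read_state();r=R.from_quat(s['ee_rot']);m=r.as_matrix();cur=np.degrees(np.arctan2(m[1,1],m[0,1]))
    d=phi-cur
    d=(d+90)%180-90 if near else d%360
    t=np.radians(cur+d);Y=np.array([np.cos(t),np.sin(t),0]);Z=np.array([0,0,-1.]);T=R.from_matrix(np.c_[np.cross(Y,Z),Y,Z])
    print('t',round(s['clock'],2),'pos',s['position'].round(1),'phi',round(cur,1),'w',round(s['gripper_width'],1),'F',s['contact_force'].round(1),'grip',round(s['grasp_force'],1),'q',s['joints'].round(2))
    print('total shares',((np.array([x,y,z])-s['position'])/300).round(3),((T*r.inv()).as_rotvec()/2).round(4))
if __name__=='__main__': go(*map(float,sys.argv[1:5]),near=len(sys.argv)<6)
E
python3 go.py 491.8 297.8 200 221.4 far
```

```text
t 1.73 pos [ 391.6 -202.3  300. ] phi 175.2 w 85.3 F [-0.2 -0.2  0.7] grip 0.0 q [-0.11  0.02 -0.29 -0.   -1.26  0.02]
total shares [ 0.334  1.667 -0.333] [-1.000e-04 -3.000e-04  4.029e-01]
```

Call:
servo_tool:
  plan:
    - [0.022, 0.111, 0, 0, 0, 0.027, 1]
    - [0.022, 0.111, 0, 0, 0, 0.027, 1]
    - [0.022, 0.111, 0, 0, 0, 0.027, 1]
    - [0.022, 0.111, 0, 0, 0, 0.027, 1]
    - [0.022, 0.111, 0, 0, 0, 0.027, 1]
    - [0.022, 0.111, 0, 0, 0, 0.027, 1]
    - [0.022, 0.111, 0, 0, 0, 0.027, 1]
    - [0.022, 0.111, 0, 0, 0, 0.027, 1]
    - [0.022, 0.111, 0, 0, 0, 0.027, 1]
    - [0.022, 0.111, 0, 0, 0, 0.027, 0.95]
    - [0.022, 0.111, -0.05, 0, 0, 0.027, 0.9]
    - [0.022, 0.111, -0.07, 0, 0, 0.027, 0.9]
    - [0.022, 0.111, -0.07, 0, 0, 0.027, 0.9]
    - [0.022, 0.111, -0.07, 0, 0, 0.027, 0.9]
    - [0.026, 0.111, -0.07, 0, 0, 0.027, 0.9]
    - [0, 0, 0, 0, 0, 0, 0.9]
    - [0, 0, 0, 0, 0, 0, 0.9]

```text
clock: 3.85
position: [491.4, 294.7, 201.3]
ee_rot: [0.911, -0.412, -0.0, 0.0]
contact_force: [-0.2, -1.0, 0.4]
gripper_width: 77.0
grasp_force: 0.0
```

```bash
python3 go.py 491.8 297.8 47 221.4; python3 - <<'E'
from h import *
a=snap('top','top1')['image'];b=snap('side','side1')['image']
o=np.hstack([a[120:360,180:480],b[130:370,200:500]]);cv2.imwrite('pics/m1.png',cv2.resize(o[:,:,::-1],None,fx=1.33,fy=1.33))
E
```

```text
t 3.85 pos [491.4 294.7 201.3] phi -138.6 w 77.0 F [-0.2 -1.   0.4] grip 0.0 q [ 0.82  0.32 -0.17  0.   -1.08 -0.1 ]
total shares [ 0.001  0.01  -0.514] [ 0.0004 -0.0002  0.0004]
```

View pics/m1.png

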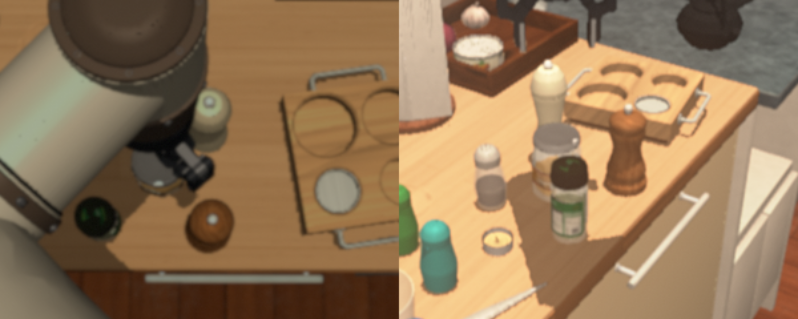

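The picture shows the open fingers straddling the jar (crop top view (160,165)), with the cream mill at (210,110) clear beside the body. Going down.

Call:
servo_tool:
  plan:
    - [0.001, 0.01, -0.1, 0, 0, 0, 0.9]
    - [0, 0, -0.1, 0, 0, 0, 0.9]
    - [0, 0, -0.08, 0, 0, 0, 0.9]
    - [0, 0, -0.06, 0, 0, 0, 0.9]
    - [0, 0, -0.04, 0, 0, 0, 0.9]
    - [0, 0, -0.04, 0, 0, 0, 0.9]
    - [0, 0, 0, 0, 0, 0, 0.9]

```text
clock: 4.82
position: [491.3, 298.1, 74.8]
ee_rot: [0.911, -0.411, -0.0, 0.001]
contact_force: [-0.1, -0.4, 0.8]
gripper_width: 77.0
grasp_force: 0.0
```

```bash
python3 go.py 491.8 297.8 45 221.4; python3 - <<'E'
from h import *
b=snap('side','side2')['image']
cv2.imwrite('pics/m2.png',cv2.resize(b[130:370,200:500,::-1],None,fx=2,fy=2))
E
```

```text
t 4.83 pos [491.3 298.1  74.8] phi -138.6 w 77.0 F [-0.1 -0.4  0.8] grip 0.0 q [ 0.83  0.46 -0.31 -0.   -0.8  -0.1 ]
total shares [ 0.002 -0.001 -0.099] [ 0.0004 -0.0004 -0.    ]
```

View pics/m2.png

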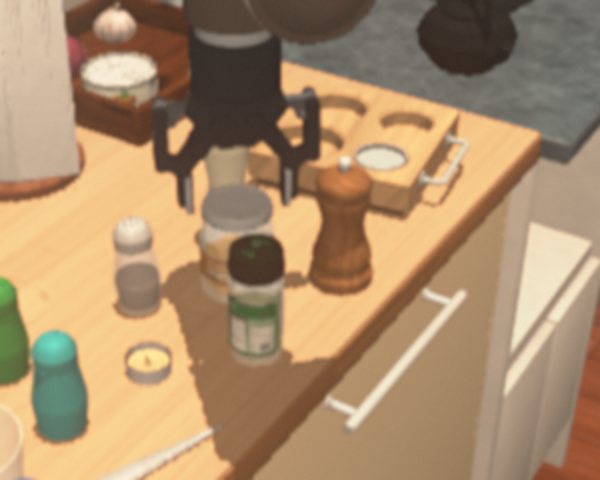

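The fingers, with tips at crop (186,205) and (290,200), straddle the jar at (238,245) centrally. Down and close.

Call:
servo_tool:
  plan:
    - [0.002, 0, -0.04, 0, 0, 0, 0.9]
    - [0, 0, -0.04, 0, 0, 0, 0.9]
    - [0, 0, -0.02, 0, 0, 0, 0.9]
    - [0, 0, 0, 0, 0, 0, 0.9]
    - [0, 0, 0, 0, 0, 0, 0.5]
    - [0, 0, 0, 0, 0, 0, 0.5]
    - [0, 0, 0, 0, 0, 0, 0.5]
    - [0, 0, 0, 0, 0, 0, 0.5]
    - [0, 0, 0, 0, 0, 0, 0.5]

```text
clock: 6.0
position: [492.2, 298.5, 46.3]
ee_rot: [0.912, -0.411, 0.0, -0.0]
contact_force: [-1.5, -0.7, 5.5]
gripper_width: 64.7
grasp_force: 65.1
```

```bash
python3 go.py 542.9 97.3 230 98.85
```

```text
t 6.0 pos [492.2 298.5  46.3] phi -138.6 w 64.7 F [-1.5 -0.7  5.5] grip 65.1 q [ 0.83  0.5  -0.34  0.   -0.73 -0.1 ]
total shares [ 0.169 -0.671  0.612] [-2.00e-04  2.00e-04  5.01e-01]
```

Call:
servo_tool:
  plan:
    - [0, 0, 0.03, 0, 0, 0, 0.5]
    - [0, 0, 0.08, 0, 0, 0, 0.5]
    - [0, 0, 0.1, 0, 0, 0, 0.5]
    - [0, 0, 0.12, 0, 0, 0, 0.5]
    - [0, 0, 0.12, 0, 0, 0, 0.5]
    - [0, 0, 0.1, 0, 0, 0, 0.5]
    - [0, 0, 0.08, 0, 0, 0, 0.5]
    - [0.02, -0.07, 0, 0, 0, 0, 0.5]
    - [0.03, -0.12, 0, 0, 0, 0, 0.5]
    - [0.03, -0.12, 0, 0, 0, 0, 0.5]
    - [0.03, -0.12, 0, 0, 0, 0, 0.5]
    - [0.03, -0.12, 0, 0, 0, 0, 0.5]
    - [0.02, -0.08, 0, 0, 0, 0, 0.5]
    - [0.009, -0.041, -0.1, 0, 0, 0, 0.5]
    - [0, 0, -0.14, 0, 0, 0, 0.5]
    - [0, 0, -0.1, 0, 0, 0, 0.5]
    - [0, 0, 0, 0, 0, 0, 0.5]
    - [0, 0, 0, 0, 0, 0, 0.5]

```text
clock: 8.25
position: [543.4, 96.9, 133.0]
ee_rot: [0.911, -0.411, 0.001, -0.0]
contact_force: [0.3, 0.7, -2.2]
gripper_width: 64.7
grasp_force: 67.8
```

```bash
python3 go.py 542.9 97.3 66.5 41.4; python3 - <<'E'
from h import *
a=snap('top','top3')['image'];b=snap('side','side3')['image']
o=np.hstack([a[120:360,260:560],b[90:330,220:520]]);cv2.imwrite('pics/m3.png',cv2.resize(o[:,:,::-1],None,fx=1.33,fy=1.33))
E
```

```text
t 8.25 pos [543.4  96.9 133. ] phi -138.6 w 64.7 F [ 0.3  0.7 -2.2] grip 67.8 q [ 0.47  0.35 -0.31  0.   -0.91  0.25]
total shares [-0.002  0.001 -0.222] [-0.      0.0006 -0.0002]
```

View pics/m3.png

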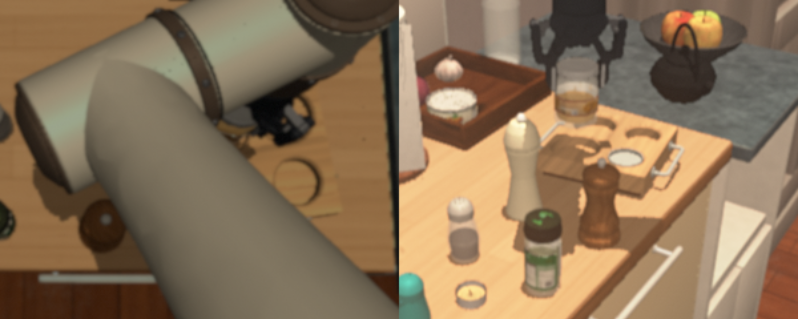

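```bash
python3 - <<'E'
from meas import *
W=world(dict(np.load('side3.npz'))).reshape(-1,3)
P=W[(np.hypot(W[:,0]-543,W[:,1]-97)<45)&(W[:,2]>80)]
for lo in range(80,180,12):
    q=P[(P[:,2]>lo)&(P[:,2]<lo+12)]
    if len(q)>25: print(lo,len(q),fit(q).round(1))
print(np.percentile(P[:,2],[0,1,5]))
E
```

```text
80 71 [542.7  97.1  32.4]
92 167 [543.1  97.1  33.3]
104 178 [542.9  96.9  33.7]
116 185 [542.8  97.2  33.5]
128 196 [543.4  96.6  34. ]
140 258 [548.5  91.3  39.8]
152 250 [554.   84.5  44.8]
164 546 [539.9 101.3  26.2]
176 72 [532.6 109.3  37.6]
[ 84.64847932  90.61068341 104.98357777]
```

The side view measures the carried jar at (543,97), matching the robot pose and the averaged well position. Lowering.

Call:
servo_tool:
  plan:
    - [-0.002, 0.001, -0.06, 0, 0, 0, 0.5]
    - [0, 0, -0.06, 0, 0, 0, 0.5]
    - [0, 0, -0.04, 0, 0, 0, 0.5]
    - [0, 0, -0.03, 0, 0, 0, 0.5]
    - [0, 0, -0.015, 0, 0, 0, 0.5]
    - [0, 0, -0.005, 0, 0, 0, 0.5]
    - [0, 0, 0, 0, 0, 0, 0.5]
    - [0, 0, 0, 0, 0, 0, 0.5]

```text
clock: 9.35
position: [542.5, 97.7, 69.7]
ee_rot: [0.912, -0.411, 0.0, -0.0]
contact_force: [1.1, 0.6, -2.6]
gripper_width: 64.6
grasp_force: 67.8
```

```bash
python3 go.py 542.9 97.3 66.5 41.4
```

```text
t 9.35 pos [542.5  97.7  69.7] phi -138.6 w 64.6 F [ 1.1  0.6 -2.6] grip 67.8 q [ 0.47  0.43 -0.38  0.   -0.76  0.25]
total shares [ 0.001 -0.001 -0.011] [-0.0002  0.0004 -0.0003]
```

Call:
servo_tool:
  plan:
    - [0, 0, -0.005, 0, 0, 0, 0.5]
    - [0, 0, -0.004, 0, 0, 0, 0.5]
    - [0, 0, 0, 0, 0, 0, 0.5]
    - [0, 0, 0, 0, 0, 0, 0.5]

```text
clock: 9.85
position: [542.2, 97.5, 66.6]
ee_rot: [0.912, -0.411, -0.0, 0.0]
contact_force: [0.0, 0.2, -3.2]
gripper_width: 64.5
grasp_force: 67.8
```

Call:
servo_tool:
  plan:
    - [0, 0, -0.003, 0, 0, 0, 0.5]
    - [0, 0, 0, 0, 0, 0, 0.6]
    - [0, 0, 0, 0, 0, 0, 0.7]
    - [0, 0, 0, 0, 0, 0, 0.85]
    - [0, 0, 0, 0, 0, 0, 0.95]
    - [0, 0, 0, 0, 0, 0, 0.95]
    - [0, 0, 0.04, 0, 0, 0, 0.95]
    - [0, 0, 0.1, 0, 0, 0, 0.95]
    - [0, 0, 0.12, 0, 0, 0, 0.95]
    - [0, 0, 0.12, 0, 0, 0, 0.95]
    - [0, 0, 0.1, 0, 0, 0, 0.95]
    - [-0.04, 0.045, 0, 0, 0, -0.03, 0.95]
    - [-0.08, 0.09, 0, 0, 0, -0.05, 0.95]
    - [-0.08, 0.09, 0, 0, 0, -0.05, 0.95]
    - [-0.08, 0.09, 0, 0, 0, -0.05, 0.95]
    - [-0.08, 0.09, 0, 0, 0, -0.05, 0.95]
    - [-0.05, 0.065, 0, 0, 0, -0.054, 0.95]
    - [0, 0, 0, 0, 0, 0, 0.95]
    - [0, 0, 0, 0, 0, 0, 0.95]

```text
clock: 12.22
position: [419.4, 238.4, 210.2]
ee_rot: [0.76, -0.65, 0.0, -0.0]
contact_force: [-0.3, 0.2, -0.2]
gripper_width: 81.0
grasp_force: 0.0
```

```bash
python3 go.py 419 238.5 63 188.85; python3 - <<'E'
from h import *
from cad import fit
a=snap('top','top4')['image'];d=snap('side','side4');b=d['image']
o=np.hstack([a[120:360,260:560],b[90:330,220:520]]);cv2.imwrite('pics/m4.png',cv2.resize(o[:,:,::-1],None,fx=1.33,fy=1.33))
W=world(d).reshape(-1,3)
for k,c,zz in (('honey',(543,97),45),('pepper',(419,238),10)):
    P=W[(np.hypot(W[:,0]-c[0],W[:,1]-c[1])<40)&(W[:,2]>zz)&(W[:,2]<zz+125)]
    print(k,np.percentile(P[:,2],99),fit(P[P[:,2]<zz+30]))
E
```

```text
t 12.22 pos [419.4 238.4 210.2] phi -171.1 w 81.0 F [-0.3  0.2 -0.2] grip 0.0 q [ 0.85  0.16 -0.36  0.   -1.05 -0.7 ]
total shares [-0.001  0.    -0.491] [-0.0002  0.0003 -0.0008]
honey 108.37686269818867 [541.49901978  97.97169622  33.16175219]
pepper 122.35251791654755 [417.46880523 239.24732465  25.99562743]
```

View pics/m4.png

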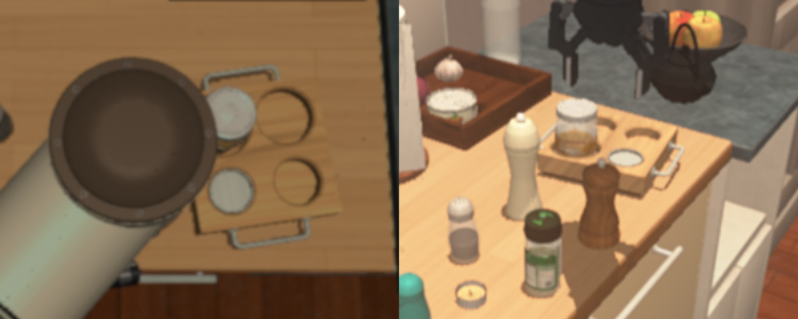

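The honey jar is seated: its top measures 108.4 mm, i.e. 20 + 88. The fingers now hang over the brown mill at side crop (600,200). Going down.

Call:
servo_tool:
  plan:
    - [-0.003, 0.001, -0.1, 0, 0, 0, 0.95]
    - [0, 0, -0.1, 0, 0, 0, 0.95]
    - [0, 0, -0.1, 0, 0, 0, 0.95]
    - [0, 0, -0.08, 0, 0, 0, 0.95]
    - [0, 0, -0.06, 0, 0, 0, 0.95]
    - [0, 0, -0.04, 0, 0, 0, 0.95]
    - [0, 0, -0.027, 0, 0, 0, 0.95]
    - [0, 0, 0, 0, 0, 0, 0.95]
    - [0, 0, 0, 0, 0, 0, 0.95]
    - [0, 0, 0, 0, 0, 0, 0.4]
    - [0, 0, 0, 0, 0, 0, 0.4]
    - [0, 0, 0, 0, 0, 0, 0.4]
    - [0, 0, 0, 0, 0, 0, 0.4]
    - [0, 0, 0, 0, 0, 0, 0.4]
    - [0, 0, 0, 0, 0, 0, 0.4]

```text
clock: 14.2
position: [419.0, 239.4, 58.7]
ee_rot: [0.76, -0.65, 0.0, -0.001]
contact_force: [0.1, -0.4, 5.2]
gripper_width: 47.4
grasp_force: 61.1
```

```bash
python3 go.py 555.5 16.3 240 188.85
```

```text
t 14.2 pos [419.  239.4  58.7] phi -171.1 w 47.4 F [ 0.1 -0.4  5.2] grip 61.1 q [ 0.86  0.36 -0.56  0.   -0.66 -0.7 ]
total shares [ 0.455 -0.744  0.604] [-0.0005  0.0008 -0.0006]
```

Call:
servo_tool:
  plan:
    - [0, 0, 0.03, 0, 0, 0, 0.4]
    - [0, 0, 0.08, 0, 0, 0, 0.4]
    - [0, 0, 0.12, 0, 0, 0, 0.4]
    - [0, 0, 0.12, 0, 0, 0, 0.4]
    - [0, 0, 0.12, 0, 0, 0, 0.4]
    - [0, 0, 0.08, 0, 0, 0, 0.4]
    - [0.025, -0.044, 0.02, 0, 0, 0, 0.4]
    - [0.06, -0.1, 0, 0, 0, 0, 0.4]
    - [0.07, -0.11, 0, 0, 0, 0, 0.4]
    - [0.07, -0.11, 0, 0, 0, 0, 0.4]
    - [0.07, -0.11, 0, 0, 0, 0, 0.4]
    - [0.07, -0.11, 0, 0, 0, 0, 0.4]
    - [0.06, -0.1, 0, 0, 0, 0, 0.4]
    - [0.03, -0.06, 0, 0, 0, 0, 0.4]
    - [0, 0, -0.08, 0, 0, 0, 0.4]
    - [0, 0, -0.12, 0, 0, 0, 0.4]
    - [0, 0, -0.08, 0, 0, 0, 0.4]
    - [0, 0, 0, 0, 0, 0, 0.4]
    - [0, 0, 0, 0, 0, 0, 0.4]

```text
clock: 16.58
position: [555.2, 15.3, 145.1]
ee_rot: [0.76, -0.65, 0.0, -0.0]
contact_force: [0.8, -0.3, -2.1]
gripper_width: 47.6
grasp_force: 62.4
```

```bash
python3 go.py 555.5 16.3 79 188.85; python3 - <<'E'
from h import *
from cad import *
d=snap('side','side5')
W=world(d).reshape(-1,3);s=arm.read_state()['position']
P=W[(np.hypot(W[:,0]-s[0],W[:,1]-s[1])<40)&(W[:,2]>s[2]-70)&(W[:,2]<s[2]+20)]
for lo in range(0,80,12):
    q=P[(P[:,2]>s[2]-58+lo)&(P[:,2]<s[2]-46+lo)]
    if len(q)>25: print(lo,len(q),fit(q).round(1))
E
```

```text
t 16.57 pos [555.2  15.3 145.1] phi -171.1 w 47.6 F [ 0.8 -0.3 -2.1] grip 62.4 q [ 0.32  0.35 -0.29  0.   -0.94 -0.16]
total shares [ 0.001  0.003 -0.22 ] [ 0.0001  0.0003 -0.0002]
0 130 [553.8  15.4  28.5]
12 133 [553.8  15.7  25.9]
24 156 [552.6  16.4  25.1]
36 139 [553.7  15.2  22.3]
48 119 [553.6  14.1  20.4]
60 162 [559.3 -19.9  53.1]
72 86 [558.6 -13.   47.7]
```

Call:
servo_tool:
  plan:
    - [0.001, 0.004, -0.06, 0, 0, 0, 0.4]
    - [0, 0, -0.06, 0, 0, 0, 0.4]
    - [0, 0, -0.04, 0, 0, 0, 0.4]
    - [0, 0, -0.03, 0, 0, 0, 0.4]
    - [0, 0, -0.015, 0, 0, 0, 0.4]
    - [0, 0, -0.008, 0, 0, 0, 0.4]
    - [0, 0, -0.005, 0, 0, 0, 0.4]
    - [0, 0, 0, 0, 0, 0, 0.4]
    - [0, 0, 0, 0, 0, 0, 0.4]

```text
clock: 17.75
position: [555.3, 16.9, 79.5]
ee_rot: [0.76, -0.65, 0.0, -0.0]
contact_force: [0.5, 0.2, -1.9]
gripper_width: 47.4
grasp_force: 62.5
```

Call:
servo_tool:
  plan:
    - [0, 0, -0.003, 0, 0, 0, 0.4]
    - [0, 0, 0, 0, 0, 0, 0.5]
    - [0, 0, 0, 0, 0, 0, 0.65]
    - [0, 0, 0, 0, 0, 0, 0.8]
    - [0, 0, 0, 0, 0, 0, 0.85]
    - [0, 0, 0.04, 0, 0, 0, 0.85]
    - [0, 0, 0.1, 0, 0, 0, 0.85]
    - [0, 0, 0.12, 0, 0, 0, 0.85]
    - [0, 0, 0.12, 0, 0, 0, 0.85]
    - [0, 0, 0.07, 0, 0, 0, 0.85]

```text
clock: 19.0
position: [555.9, 16.9, 216.6]
ee_rot: [0.76, -0.65, 0.001, -0.002]
contact_force: [0.3, 0.9, -0.0]
gripper_width: 72.9
grasp_force: 0.0
```

Call:
servo_tool:
  plan:
    - [-0.002, 0.05, 0, 0, 0, 0.06, 0.85]
    - [-0.002, 0.1, 0, 0, 0, 0.066, 0.85]
    - [-0.002, 0.1, 0, 0, 0, 0.066, 0.85]
    - [-0.002, 0.1, 0, 0, 0, 0.066, 0.85]
    - [-0.002, 0.1, 0, 0, 0, 0.066, 0.85]
    - [-0.002, 0.1, 0, 0, 0, 0.066, 0.85]
    - [-0.002, 0.1, 0, 0, 0, 0.066, 0.85]
    - [-0.002, 0.1, 0, 0, 0, 0.066, 0.85]
    - [-0.002, 0.1, 0, 0, 0, 0.066, 0.85]
    - [-0.002, 0.1, 0, 0, 0, 0.066, 0.85]
    - [-0.002, 0.1, 0, 0, 0, 0.066, 0.85]
    - [-0.002, 0.09, 0, 0, 0, 0.065, 0.85]
    - [0, 0.045, 0, 0, 0, 0, 0.85]
    - [0, 0, 0, 0, 0, 0, 0.85]
    - [0, 0, 0, 0, 0, 0, 0.85]

```text
clock: 20.88
position: [547.9, 371.5, 213.5]
ee_rot: [0.997, 0.076, -0.0, 0.0]
contact_force: [-0.5, -0.7, -0.4]
gripper_width: 72.2
grasp_force: 0.0
```

```bash
python3 go.py 547.8 372.3 33 278.85; python3 - <<'E'
from h import *
from cad import fit
a=snap('top','top6')['image'];d=snap('side','side6');b=d['image']
o=np.hstack([a[120:360,260:560],b[90:330,200:500]]);cv2.imwrite('pics/m6.png',cv2.resize(o[:,:,::-1],None,fx=1.33,fy=1.33))
W=world(d).reshape(-1,3)
for k,c,z0,z1 in (('honey',(543,97),45,115),('pepper',(555,16),45,150),('salt',(547,372),5,95),('tea',(484,437),5,20)):
    P=W[(np.hypot(W[:,0]-c[0],W[:,1]-c[1])<36)&(W[:,2]>z0)&(W[:,2]<z1)]
    print(k,np.percentile(P[:,2],99.5),fit(P[P[:,2]<z0+30]))
E
```

```text
t 20.88 pos [547.9 371.5 213.5] phi -81.3 w 72.2 F [-0.5 -0.7 -0.4] grip 0.0 q [ 0.84  0.46  0.08  0.   -1.19  0.88]
total shares [-0.     0.003 -0.602] [ 0.0001 -0.0001  0.001 ]
honey 108.87306009395675 [542.69095376  96.53483284  34.0386705 ]
pepper 143.2541795549538 [554.28197907  16.76125171  23.29913681]
salt 88.5274395677695 [546.26646934 372.05132123  20.81044885]
tea 15.610499267466494 [483.08561306 438.75859048  16.77847683]
```

View pics/m6.png

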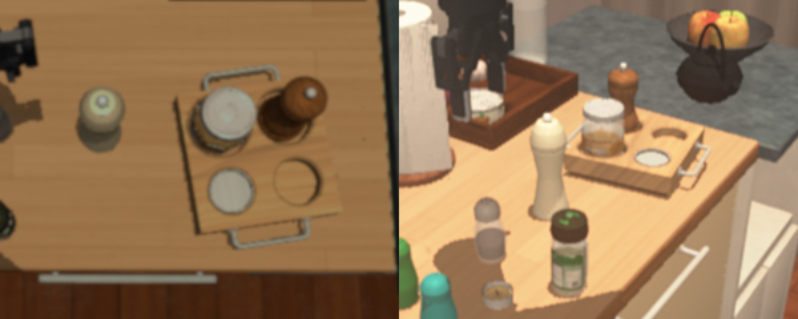

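Honey jar (crop (225,115)) and pepper mill (305,100) are both seated upright, and the cream mill is untouched. Picking the salt shaker.

Call:
servo_tool:
  plan:
    - [-0.003, 0.002, -0.1, 0, 0, 0, 0.85]
    - [0, 0, -0.12, 0, 0, 0, 0.85]
    - [0, 0, -0.12, 0, 0, 0, 0.85]
    - [0, 0, -0.1, 0, 0, 0, 0.85]
    - [0, 0, -0.08, 0, 0, 0, 0.85]
    - [0, 0, -0.06, 0, 0, 0, 0.85]
    - [0, 0, -0.03, 0, 0, 0, 0.85]
    - [0, 0, 0, 0, 0, 0, 0.85]
    - [0, 0, 0, 0, 0, 0, 0.85]
    - [0, 0, 0, 0, 0, 0, 0.3]
    - [0, 0, 0, 0, 0, 0, 0.3]
    - [0, 0, 0, 0, 0, 0, 0.3]
    - [0, 0, 0, 0, 0, 0, 0.3]
    - [0, 0, 0, 0, 0, 0, 0.3]
    - [0, 0, 0, 0, 0, 0, 0.3]

```text
clock: 22.85
position: [547.8, 373.3, 31.8]
ee_rot: [0.997, 0.077, 0.001, -0.0]
contact_force: [-0.2, -1.1, 5.7]
gripper_width: 38.2
grasp_force: 59.9
```

```bash
python3 go.py 474.5 3.7 230 278.85
```

```text
t 22.85 pos [547.8 373.3  31.8] phi -81.1 w 38.2 F [-0.2 -1.1  5.7] grip 59.9 q [ 0.84  0.63 -0.12  0.   -0.82  0.88]
total shares [-0.244 -1.232  0.661] [-0.0005  0.0009 -0.0001]
```

Call:
servo_tool:
  plan:
    - [0, 0, 0.03, 0, 0, 0, 0.3]
    - [0, 0, 0.08, 0, 0, 0, 0.3]
    - [0, 0, 0.14, 0, 0, 0, 0.3]
    - [0, 0, 0.14, 0, 0, 0, 0.3]
    - [0, 0, 0.14, 0, 0, 0, 0.3]
    - [0, 0, 0.1, 0, 0, 0, 0.3]
    - [-0.01, -0.05, 0.03, 0, 0, 0, 0.3]
    - [-0.02, -0.1, 0, 0, 0, 0, 0.3]

```text
clock: 23.85
position: [537.2, 327.3, 227.5]
ee_rot: [0.997, 0.077, -0.001, 0.0]
contact_force: [0.2, -0.8, -1.2]
gripper_width: 38.1
grasp_force: 59.6
```

Call:
servo_tool:
  plan:
    - [-0.02, -0.1, 0, 0, 0, 0, 0.3]
    - [-0.02, -0.1, 0, 0, 0, 0, 0.3]
    - [-0.02, -0.1, 0, 0, 0, 0, 0.3]
    - [-0.02, -0.1, 0, 0, 0, 0, 0.3]
    - [-0.02, -0.1, 0, 0, 0, 0, 0.3]
    - [-0.02, -0.1, 0, 0, 0, 0, 0.3]
    - [-0.02, -0.1, 0, 0, 0, 0, 0.3]
    - [-0.02, -0.1, 0, 0, 0, 0, 0.3]
    - [-0.02, -0.1, 0, 0, 0, 0, 0.3]
    - [-0.02, -0.1, 0, 0, 0, 0, 0.3]
    - [-0.014, -0.082, 0, 0, 0, 0, 0.3]
    - [0, 0, -0.1, 0, 0, 0, 0.3]
    - [0, 0, -0.14, 0, 0, 0, 0.3]
    - [0, 0, -0.12, 0, 0, 0, 0.3]
    - [0, 0, 0, 0, 0, 0, 0.3]
    - [0, 0, 0, 0, 0, 0, 0.3]

```text
clock: 25.85
position: [474.1, 3.1, 121.1]
ee_rot: [0.997, 0.077, 0.0, 0.0]
contact_force: [1.0, 0.1, -0.6]
gripper_width: 37.6
grasp_force: 59.9
```

```bash
python3 go.py 474.5 3.7 52 278.85; python3 - <<'E'
from h import *
from cad import *
d=snap('side','side7')
W=world(d).reshape(-1,3);s=arm.read_state()['position']
P=W[(np.hypot(W[:,0]-s[0],W[:,1]-s[1])<32)&(W[:,2]>s[2]-40)&(W[:,2]<s[2]+20)]
for lo in range(0,40,10):
    q=P[(P[:,2]>s[2]-32+lo)&(P[:,2]<s[2]-22+lo)]
    if len(q)>25: print(lo,len(q),fit(q).round(1))
E
```

```text
t 25.85 pos [474.1   3.1 121.1] phi -81.2 w 37.6 F [ 1.   0.1 -0.6] grip 59.9 q [ 0.35  0.25 -0.51  0.   -0.81  1.37]
total shares [ 0.001  0.002 -0.23 ] [0.0001 0.0004 0.    ]
0 76 [472.7   4.7  18.9]
10 80 [473.    4.7  20.1]
20 93 [473.3   4.5  21.4]
30 80 [471.7  11.3  18.8]
```

Call:
servo_tool:
  plan:
    - [0.001, 0.001, -0.06, 0, 0, 0, 0.3]
    - [0, 0, -0.06, 0, 0, 0, 0.3]
    - [0, 0, -0.05, 0, 0, 0, 0.3]
    - [0, 0, -0.025, 0, 0, 0, 0.3]
    - [0, 0, -0.015, 0, 0, 0, 0.3]
    - [0, 0, 0, 0, 0, 0, 0.3]

```text
clock: 26.65
position: [474.5, 3.7, 57.7]
ee_rot: [0.997, 0.077, 0.0, -0.0]
contact_force: [0.1, -0.4, -1.3]
gripper_width: 38.0
grasp_force: 59.9
```

Call:
servo_tool:
  plan:
    - [0, 0, -0.008, 0, 0, 0, 0.3]
    - [0, 0, -0.007, 0, 0, 0, 0.3]
    - [0, 0, 0, 0, 0, 0, 0.3]
    - [0, 0, 0, 0, 0, 0, 0.3]

```text
clock: 27.15
position: [474.2, 3.6, 52.8]
ee_rot: [0.997, 0.077, 0.0, 0.0]
contact_force: [-0.2, 0.2, -1.0]
gripper_width: 37.9
grasp_force: 59.9
```

Call:
servo_tool:
  plan:
    - [0, 0, -0.005, 0, 0, 0, 0.3]
    - [0, 0, 0, 0, 0, 0, 0.45]
    - [0, 0, 0, 0, 0, 0, 0.55]
    - [0, 0, 0, 0, 0, 0, 0.65]
    - [0, 0, 0, 0, 0, 0, 0.65]
    - [0, 0, 0.04, 0, 0, 0, 0.65]
    - [0, 0, 0.1, 0, 0, 0, 0.65]
    - [0, 0, 0.14, 0, 0, 0, 0.65]
    - [0, 0, 0.14, 0, 0, 0, 0.65]
    - [0, 0, 0.1, 0, 0, 0, 0.65]
    - [0, 0.05, 0, 0, 0, 0, 0.65]

```text
clock: 28.52
position: [475.5, 18.9, 210.7]
ee_rot: [0.997, 0.076, 0.004, -0.001]
contact_force: [0.3, -0.3, -0.5]
gripper_width: 55.7
grasp_force: 0.0
```

```bash
python3 go.py 484.5 437.5 100 278.85; python3 - <<'E'
from cad import *
for n,c in(('side0',(273,311)),('top0',(216,251))):
    d=dict(np.load(n+'.npz'));im=d['image'].astype(float)
    u,v=c;s=28;cr=im[v-s:v+s,u-s:u+s]
    bg=np.median(cr.reshape(-1,3),0)
    lab=cv2.cvtColor(cr.astype(np.uint8),cv2.COLOR_RGB2LAB).astype(float);b=np.median(lab.reshape(-1,3),0)
    m=(np.hypot(lab[...,1]-b[1],lab[...,2]-b[2])>7).astype(np.uint8)
    m=nd.binary_fill_holes(m);l,k=nd.label(m);m=l==1+np.argmax(nd.sum(m,l,range(1,k+1)))
    ct=max(cv2.findContours(m.astype(np.uint8),0,1)[0],key=len).reshape(-1,2)+[u-s,v-s]
    x0,y0,w,h=cv2.boundingRect(ct);print(n,x0,y0,w,h)
    for z in(0,7.5,15):
        P=plane(d,ct,z);print(z,((P.max(0)+P.min(0))/2).round(1),np.ptp(P,axis=0).round(1),fit(P[:,:2]).round(1))
    cv2.imwrite(f'pics/t_{n}.png',cv2.resize(np.hstack([cr[:,:,::-1],np.repeat(m[...,None]*255.,3,2)]),None,fx=3,fy=3,interpolation=0))
cv2.imwrite('pics/tea.png',np.hstack([cv2.imread('pics/t_side0.png'),cv2.imread('pics/t_top0.png')]))
W=world(snap('side','side8')).reshape(-1,3)
P=W[(np.hypot(W[:,0]-474,W[:,1]-4)<30)&(W[:,2]>44)&(W[:,2]<125)];print('salt',np.percentile(P[:,2],99.5),fit(P[P[:,2]<70]))
E
```

```text
t 28.52 pos [475.5  18.9 210.7] phi -81.2 w 55.7 F [ 0.3 -0.3 -0.5] grip 0.0 q [ 0.38  0.14 -0.38  0.   -1.04  1.34]
total shares [ 0.03   1.395 -0.369] [-0.0011  0.0035  0.0007]
side0 262 300 24 23
0 [490.6 430.8   0. ] [50.2 51.3  0. ] [490.4 430.9  24.9]
7.5 [484.8 437.6   7.5] [49.6 50.7  0. ] [484.6 437.7  24.6]
15 [479.  444.4  15. ] [49.  50.1  0. ] [478.8 444.5  24.3]
top0 205 240 24 24
0 [488.1 439.3   0. ] [39. 39.  0.] [488.4 439.6  19.4]
7.5 [486.9 437.8   7.5] [38.7 38.7  0. ] [487.3 438.2  19.2]
15 [485.7 436.4  15. ] [38.4 38.4  0. ] [486.1 436.7  19. ]
salt 108.09760171958422 [473.18223013   5.88416033  19.9286477 ][ WARN:0@0.846] global loadsave.cpp:1063 imwrite_ Unsupported depth image for selected encoder is fallbacked to CV_8U.
```

View pics/tea.png

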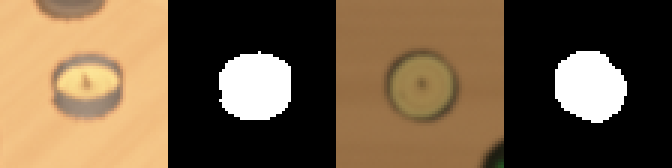

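The tea light is found in both views, centre about (485, 437.5), top about 15 mm. The salt shaker is seated, top 108.1 mm. Moving over the tea light.

Call:
servo_tool:
  plan:
    - [0.002, 0.1, 0, 0, 0, 0, 0.65]
    - [0.002, 0.11, 0, 0, 0, 0, 0.65]
    - [0.002, 0.11, 0, 0, 0, 0, 0.65]
    - [0.002, 0.11, 0, 0, 0, 0, 0.65]
    - [0.002, 0.11, 0, 0, 0, 0, 0.65]
    - [0.002, 0.11, 0, 0, 0, 0, 0.65]
    - [0.002, 0.11, 0, 0, 0, 0, 0.65]
    - [0.002, 0.11, 0, 0, 0, 0, 0.65]
    - [0.002, 0.11, 0, 0, 0, 0, 0.65]
    - [0.002, 0.11, 0, 0, 0, 0, 0.65]
    - [0.002, 0.11, 0, 0, 0, 0, 0.65]
    - [0.002, 0.11, 0, 0, 0, 0, 0.65]
    - [0.004, 0.06, -0.1, 0, 0, 0, 0.65]
    - [0, 0.02, -0.15, 0, 0, 0, 0.65]
    - [0, 0, -0.15, 0, 0, 0, 0.65]
    - [0, 0, -0.1, 0, 0, 0, 0.65]
    - [0, 0, 0, 0, 0, 0, 0.65]
    - [0, 0, 0, 0, 0, 0, 0.65]

```text
clock: 30.82
position: [482.9, 436.2, 58.0]
ee_rot: [0.997, 0.077, 0.0, -0.0]
contact_force: [0.6, -0.1, 0.3]
gripper_width: 55.2
grasp_force: 0.0
```

```bash
python3 go.py 485 437.5 7 278.85; python3 - <<'E'
from h import *
b=snap('side','side9')['image']
cv2.imwrite('pics/m9.png',cv2.resize(b[200:360,180:380,::-1],None,fx=3,fy=3))
E
```

```text
t 30.82 pos [482.9 436.2  58. ] phi -81.1 w 55.2 F [ 0.6 -0.1  0.3] grip 0.0 q [ 0.98  0.58 -0.13  0.   -0.86  0.74]
total shares [ 0.007  0.004 -0.17 ] [-0.0003  0.0005 -0.0002]
```

View pics/m9.png

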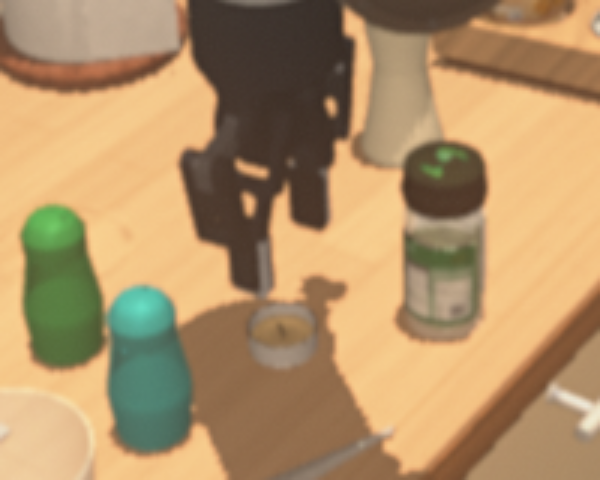

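The fingertips at crop (250,290) and (310,225) straddle the tea light at (283,335), and the spice jar at (440,240) is clear. Down and grip.

Call:
servo_tool:
  plan:
    - [0.007, 0.004, -0.06, 0, 0, 0, 0.65]
    - [0, 0, -0.05, 0, 0, 0, 0.65]
    - [0, 0, -0.03, 0, 0, 0, 0.65]
    - [0, 0, -0.02, 0, 0, 0, 0.65]
    - [0, 0, -0.01, 0, 0, 0, 0.65]
    - [0, 0, 0, 0, 0, 0, 0.65]
    - [0, 0, 0, 0, 0, 0, 0.65]
    - [0, 0, 0, 0, 0, 0, 0.35]
    - [0, 0, 0, 0, 0, 0, 0.35]
    - [0, 0, 0, 0, 0, 0, 0.35]
    - [0, 0, 0, 0, 0, 0, 0.35]
    - [0, 0, 0, 0, 0, 0, 0.35]

```text
clock: 32.38
position: [485.0, 437.2, 7.2]
ee_rot: [0.997, 0.077, 0.001, -0.0]
contact_force: [-0.4, -0.0, 6.0]
gripper_width: 33.7
grasp_force: 60.0
```

```bash
python3 go.py 461.9 84.7 200 278.85
```

```text
t 32.38 pos [485.  437.2   7.2] phi -81.1 w 33.7 F [-0.4 -0.   6. ] grip 60.0 q [ 0.98  0.65 -0.16  0.   -0.76  0.74]
total shares [-0.077 -1.175  0.643] [-0.0005  0.0005 -0.    ]
```

The width of 33.7 mm is less than the 38 mm expected, so I'll lift a little and look.

Call:
servo_tool:
  plan:
    - [0, 0, 0.03, 0, 0, 0, 0.35]
    - [0, 0, 0.06, 0, 0, 0, 0.35]
    - [0, 0, 0.08, 0, 0, 0, 0.35]
    - [0, 0, 0.08, 0, 0, 0, 0.35]
    - [0, 0, 0, 0, 0, 0, 0.35]
    - [0, 0, 0, 0, 0, 0, 0.35]

```text
clock: 33.12
position: [484.2, 436.5, 81.1]
ee_rot: [0.997, 0.077, -0.0, 0.0]
contact_force: [0.3, -0.0, -0.6]
gripper_width: 33.7
grasp_force: 59.5
```

```bash
python3 go.py 461.9 84.7 200 278.85; python3 - <<'E'
from h import *
b=snap('side','side10')['image']
cv2.imwrite('pics/m10.png',cv2.resize(b[190:350,200:400,::-1],None,fx=3,fy=3,interpolation=cv2.INTER_CUBIC))
E
```

```text
t 33.12 pos [484.2 436.5  81.1] phi -81.2 w 33.7 F [ 0.3 -0.  -0.6] grip 59.5 q [ 0.98  0.56 -0.1  -0.   -0.91  0.74]
total shares [-0.074 -1.173  0.396] [ 0.0001 -0.0003  0.0003]
```

View pics/m10.png

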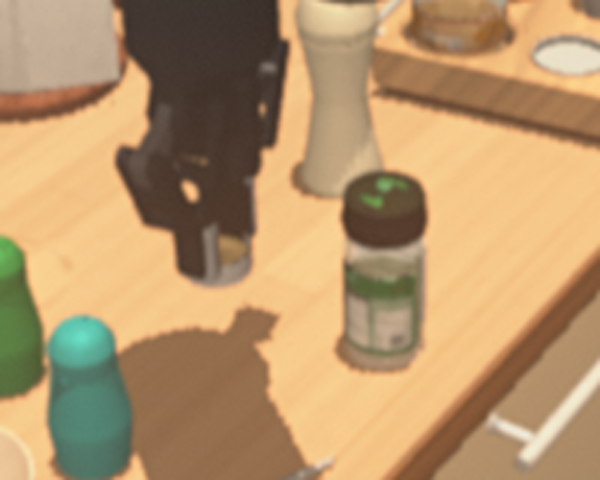

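```bash
python3 - <<'E'
from cad import *
d=dict(np.load('side10.npz'));W=world(d);im=cv2.cvtColor(d['image'],cv2.COLOR_RGB2HSV)
m=(np.hypot(W[...,0]-484,W[...,1]-436)<32)&(W[...,2]>66)&(W[...,2]<92)
v,u=np.where(m);
for i in range(v.min(),v.max()+1):
    print(i,' '.join(f'{u0}:{W[i,u0,0]-484:.0f},{W[i,u0,1]-436.5:.0f},{W[i,u0,2]:.0f}|{im[i,u0,1]//10},{im[i,u0,2]//10}' for u0 in u[v==i][::3]))
E
```

```text
262 274:9,-17,92|11,8
263 285:-8,-25,92|10,19
264 272:9,-12,91|9,9 275:4,-14,91|11,7
265 272:11,-14,87|8,9 275:6,-16,88|11,7 278:0,-17,90|11,8 283:-8,-19,91|9,8
266 273:8,-14,86|10,8 276:3,-15,88|11,7 279:-2,-16,89|11,8 282:-7,-17,91|10,8 285:-8,-24,87|10,18
267 273:11,-17,81|10,9 276:5,-17,84|11,8 279:-2,-15,88|11,7 282:-7,-17,89|9,9 285:-9,-22,87|11,19
268 273:11,-16,80|11,12 276:3,-14,85|12,10 279:-1,-17,85|11,8 282:-9,-15,88|7,10 285:-8,-23,84|12,22
269 273:7,-11,82|12,14 276:4,-15,81|12,14 279:-2,-15,84|12,11 282:-8,-16,86|7,12
270 273:4,-8,84|12,16 276:2,-14,81|12,16 279:-1,-16,81|12,14 282:-8,-15,84|7,12
271 273:6,-10,80|12,16 276:0,-11,82|12,17 279:-4,-13,82|12,16 282:-8,-15,82|8,13
272 273:5,-9,78|12,15 276:0,-10,80|12,17 279:-4,-12,81|12,16 282:-7,-16,79|10,13
273 273:2,-5,81|12,14 276:-1,-9,79|12,16 279:-5,-11,79|12,16 282:-11,-12,82|11,13
274 273:1,-4,79|11,13 276:-4,-6,80|12,15 279:-7,-9,80|12,16 282:-13,-9,82|9,13
275 273:-1,-2,80|11,12 276:-5,-4,80|12,15 279:-9,-6,81|11,15 282:-19,-2,87|7,12
276 273:-2,1,80|11,12 276:-7,-1,80|12,15 279:-11,-3,81|10,14 282:-20,-1,86|6,1
[... 289 characters left out ...]
|6,15 277:-17,9,83|6,16 280:-18,3,80|6,14 283:-18,-4,76|10,20
281 259:0,31,88|12,22 269:-12,23,88|5,13 272:-15,19,87|6,13 275:-15,11,82|5,16 278:-18,8,81|6,15 281:-20,3,79|7,15
282 260:2,27,83|11,23 264:-8,29,89|7,11 268:-11,23,86|6,12 271:-16,22,87|5,13 274:-16,15,83|6,16 277:-16,8,79|6,15 280:-19,4,77|7,16
283 262:1,24,80|11,22 265:-6,25,83|6,14 269:-12,22,84|5,14 272:-13,16,81|5,15 275:-16,13,80|5,16 278:-19,9,78|6,16 281:-19,2,74|11,22
284 263:3,20,74|11,23 266:-8,24,82|7,17 269:-12,22,82|6,15 272:-12,16,78|6,16 275:-15,12,77|7,17 278:-18,8,76|9,20
285 265:-0,19,73|10,23 268:-7,19,76|9,19 271:-12,18,77|8,19 274:-14,14,76|9,20 277:-18,11,75|11,22
286 269:-8,18,74|10,23 272:-13,17,75|10,23
```

The tea light is held level and centred, its underside about 6–7 mm below the TCP. Carrying it to the cup.

Call:
servo_tool:
  plan:
    - [0, -0.03, 0.1, 0, 0, 0, 0.35]
    - [-0.006, -0.08, 0.1, 0, 0, 0, 0.35]
    - [-0.006, -0.1, 0.1, 0, 0, 0, 0.35]
    - [-0.006, -0.1, 0.05, 0, 0, 0, 0.35]
    - [-0.006, -0.1, 0, 0, 0, 0, 0.35]
    - [-0.006, -0.1, 0, 0, 0, 0, 0.35]
    - [-0.006, -0.1, 0, 0, 0, 0, 0.35]
    - [-0.006, -0.1, 0, 0, 0, 0, 0.35]
    - [-0.006, -0.1, 0, 0, 0, 0, 0.35]
    - [-0.006, -0.1, 0, 0, 0, 0, 0.35]
    - [-0.006, -0.1, 0, 0, 0, 0, 0.35]
    - [-0.006, -0.1, 0, 0, 0, 0, 0.35]
    - [-0.008, -0.063, 0, 0, 0, 0, 0.35]
    - [0, 0, -0.12, 0, 0, 0, 0.35]
    - [0, 0, -0.13, 0, 0, 0, 0.35]
    - [0, 0, -0.1, 0, 0, 0, 0.35]
    - [0, 0, 0, 0, 0, 0, 0.35]
    - [0, 0, 0, 0, 0, 0, 0.35]

```text
clock: 35.42
position: [463.2, 85.3, 82.1]
ee_rot: [0.997, 0.077, 0.001, -0.0]
contact_force: [-1.0, -0.8, -0.3]
gripper_width: 33.8
grasp_force: 59.6
```

```bash
python3 go.py 461.9 84.7 41.5 278.85; python3 - <<'E'
from h import *
d=snap('side','side11');b=d['image']
cv2.imwrite('pics/m11.png',cv2.resize(b[120:260,300:460,::-1],None,fx=4,fy=4,interpolation=cv2.INTER_CUBIC))
W=world(d);s=arm.read_state()['position']
im=cv2.cvtColor(d['image'],cv2.COLOR_RGB2HSV)
m=(np.hypot(W[...,0]-s[0],W[...,1]-s[1])<32)&(W[...,2]>s[2]-8)&(W[...,2]<s[2]+6)&(im[...,2]>100)
P=W[m];print(len(P),(P.min(0)-s).round(1),(P.max(0)-s).round(1))
E
```

```text
t 35.42 pos [463.2  85.3  82.1] phi -81.1 w 33.8 F [-1.  -0.8 -0.3] grip 59.6 q [ 0.53  0.3  -0.56  0.   -0.71  1.2 ]
total shares [-0.004 -0.002 -0.135] [-0.0002  0.0007 -0.0002]
116 [-20.4 -26.8  -7.9] [18.7 28.3  5.9]
```

View pics/m11.png

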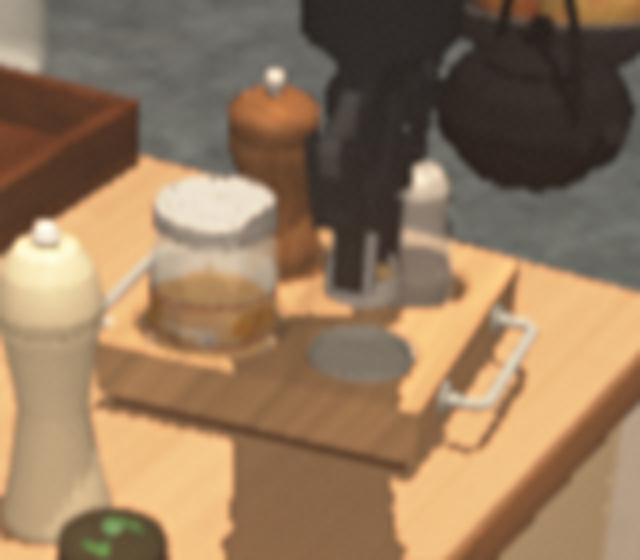

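All three earlier things stand upright in their wells, and the held tea light (crop (364,280)) is in line with the steel cup (360,352). Lowering.

Call:
servo_tool:
  plan:
    - [-0.002, -0.002, -0.05, 0, 0, 0, 0.35]
    - [0, 0, -0.04, 0, 0, 0, 0.35]
    - [0, 0, -0.025, 0, 0, 0, 0.35]
    - [0, 0, -0.012, 0, 0, 0, 0.35]
    - [0, 0, -0.006, 0, 0, 0, 0.35]
    - [0, 0, 0, 0, 0, 0, 0.35]
    - [0, 0, 0, 0, 0, 0, 0.35]

```text
clock: 36.35
position: [462.0, 84.4, 41.6]
ee_rot: [0.997, 0.077, 0.0, -0.0]
contact_force: [0.7, -0.2, -0.0]
gripper_width: 33.3
grasp_force: 59.6
```

Call:
servo_tool:
  plan:
    - [0, 0, -0.001, 0, 0, 0, 0.4]
    - [0, 0, 0, 0, 0, 0, 0.45]
    - [0, 0, 0, 0, 0, 0, 0.5]
    - [0, 0, 0, 0, 0, 0, 0.55]
    - [0, 0, 0, 0, 0, 0, 0.6]
    - [0, 0, 0, 0, 0, 0, 0.6]
    - [0, 0, 0.03, 0, 0, 0, 0.6]
    - [0, 0, 0.06, 0, 0, 0, 0.6]
    - [0, 0, 0.1, 0, 0, 0, 0.6]
    - [0, 0, 0.14, 0, 0, 0, 0.6]
    - [0, 0, 0.14, 0, 0, 0, 0.6]
    - [0, 0, 0.1, 0, 0, 0, 0.6]
    - [-0.1, 0.05, 0.05, 0, 0, 0, 0.6]
    - [-0.12, 0.15, 0, 0, 0, 0, 0.6]
    - [0, 0.15, 0, 0, 0, 0, 0.6]
    - [0, 0.15, 0, 0, 0, 0, 0.6]
    - [0, 0.15, 0, 0, 0, 0, 0.6]
    - [0, 0.15, 0, 0, 0, 0, 0.6]
    - [0, 0, 0, 0, 0, 0, 0.6]

```text
clock: 38.72
position: [395.7, 326.7, 227.2]
ee_rot: [0.997, 0.078, 0.0, -0.0]
contact_force: [-0.6, 0.6, 0.7]
gripper_width: 51.3
grasp_force: 0.0
```

```bash
python3 go.py 461.9 84.7 200 278.85; python3 - <<'E'
from cad import *
dt=snap('top','top12');d=snap('side','side12');a=dt['image'];b=d['image']
o=np.hstack([cv2.resize(a[160:310,380:530],(400,400)),cv2.resize(b[140:290,270:420+20],(400,400))]);cv2.imwrite('pics/m12.png',o[:,:,::-1])
for n,dd in(('S',d),('T',dt)):
  W=world(dd).reshape(-1,3)
  for k,c,r,z0,z1 in (('honey',(543,97),36,45,130),('pepper',(555,16),33,45,160),('salt',(474,4),30,45,130),('tea',(462,84.5),22,42,60),('spice',(425,369),30,10,120),('cream',(541,241),32,10,170)):
    P=W[(np.hypot(W[:,0]-c[0],W[:,1]-c[1])<r)&(W[:,2]>z0)&(W[:,2]<z1)]
    if len(P)>10:print(n,k,np.percentile(P[:,2],[50,99.5]).round(1),fit(P).round(1))
E
```

```text
t 38.73 pos [395.7 326.7 227.2] phi -81.0 w 51.3 F [-0.6  0.6  0.7] grip 0.0 q [ 1.01  0.2  -0.27  0.   -1.1   0.72]
total shares [ 0.221 -0.807 -0.091] [-0.0002  0.0002 -0.0013]
S honey [ 77.4 107.9] [539.7 101.4  28.7]
S pepper [ 67.8 128.6] [555.2  18.   23. ]
S salt [ 75.  108.5] [472.2   9.3  15.1]
S tea [45.1 50.9] [460.9  86.   18. ]
S spice [ 70.3 105.6] [422.3 371.7  19.4]
S cream [ 89.6 154. ] [540.1 244.1  18.8]
T honey [106.4 110.7] [539.  100.9  24.6]
T pepper [125.1 145. ] [555.   17.8  19. ]
T salt [ 96.8 110.5] [473.9   8.8  13.7]
T tea [43.5 50.8] [463.3  84.3  15.8]
T cream [132.4 155.9] [540.4 241.1  18. ]
```

View pics/m12.png

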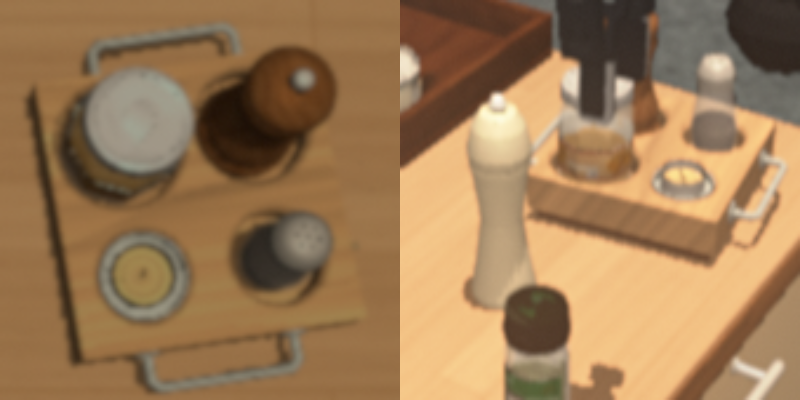

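The top view shows the tea light centred in its cup (143,275), with the honey jar, mill and shaker upright in their wells. The tops measure about 109, 145, 110 and 50 mm, as expected for seated. The cream mill and spice jar stand where they were.

```bash
python3 -c "
from bench import arm
print(arm.job_done())"
```

```text
the job is handed in; nothing more can be done
None
```

The job is handed in: the honey jar, pepper mill, salt shaker and tea light each stand upright on the floor of their own wells, and the spice jar and cream mill were left where they stood (38.7 s of the 109 s used).

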